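# Dust off a lens brush and poise it in the microscope's camera port

### The job

Take the long dust brush out of its rest and shake it clean in the steel cup: two full up-and-down strokes inside, each from near the cup's mouth to near its bottom, leaving the cup standing in its place. Then lower the brush upright into the open camera port of the microscope head, never touching the head with it, until the bristle tip is 40 mm below the port's rim, and finish holding it there, centred and still, in the gripper. Leave the jar, the slide box and the loose eyepiece alone.

Things in the scene. Friction and masses are not known exactly. Their poses are not given: they have to be found in the camera images.
- brush_handle (a point): Middle of the brush's light wooden handle, a square bar 14 x 14 mm, 60 mm tall, flat sides along this point's x and y, z up. The brush (loose, 31 to 63 g) hangs upright in its rest, handle up. A round steel flange, 30 mm across, lies 30 to 34 mm below this point and bears on the rest. Bristle tip 134 mm below this point.
- brush_tip (a point): Lower end of the dark bristle tuft, on the brush's axis, z up the brush. The tuft is stiff, 12 mm in diameter, 28 mm long; above it a 9 mm steel stem runs straight up to the flange 100 mm above the tip.
- rest: Fixed brush rest, a small aluminium bridge: dark base 80 x 100 x 10 mm, two side plates 80 mm apart in its y, top plate 50 x 88 mm, upper face 110 mm above the table, with a 19 mm hole in the middle where the brush hangs by its flange, tip 10 mm above the table (raise it over 105 mm to free it). Origin at the centre of its underside, z up.
- cup: Open steel cup, loose, about 220 g: 90 mm high, outer diameter 68 mm at the bottom and 72 mm at the mouth, wall 3 mm, floor 4 mm thick. Origin at the centre of its underside, z up.
- head: Trinocular microscope head, fixed, on a low black foot 160 x 100 mm: cream housing 88 mm high, two black eyepieces slanting up and out towards its -x side (tops about 120 mm above the table), upright camera port at its +x side. Origin at the centre of the foot's underside, z up.
- port_mouth (a point): Centre of the open mouth of the camera port, level with its rim, 135 mm above the table, 45 mm towards +x from the head's origin; z up the bore's axis. The port is an upright cream tube, outer diameter 46 mm, straight bore of 26 mm diameter, 70 mm deep, a glass lens at the bottom. It is the highest part of the head.
- jar: Bystander: closed specimen jar with white cap, 60 mm in diameter, 85 mm high, loose. Origin at the centre of its underside.
- slidebox: Bystander: flat white slide box 100 x 170 x 32 mm, loose. Origin at the centre of its underside.
- eyepiece: Bystander: loose black eyepiece standing upright, 38 mm in diameter, 46 mm high. Origin at the centre of its underside.
Things that resemble listed ones, but are neither listed nor needed, are in the scene too. Of the things that look like the head, the middle-sized one is meant.

How it is judged:
By the outcome, as a careful person would: the job done as asked, in the order asked, and still so for the second after the job is handed in, while the arm keeps its last pose, push and grip.
It also fails if it takes over 53 s, if anything falls off the work surface, if the arm or the gripper's body presses on something with over 40 N, if the wrist force passes 120 N, or if a joint passes its speed limit or range.

### The arm

A 7-joint arm with a two-finger parallel gripper is mounted at the origin on the work surface. World frame = base frame: x ahead of the robot, y to its left, z up, the work surface at z = 0. Lengths are in mm, angles in rad, forces in N, time in s.
With the tool pointing down it reaches from about 400 to 875 mm from the base axis. Payload 4.4 kg.
Tool frame: the origin (TCP) lies at the very end of the fingers, on their centre line; the grasp point (between the pads) lies 19 mm behind it; z points along the fingers, y is the direction in which the jaws open and shut (so a half turn about z gives the same grasp; the last joint's range is limited). The gripper opens to 85 mm and grips with 20 to 120 N. Pads are 22 mm wide; open, the fingers measure 114 mm over their backs; the gripper's body (76 mm by 85 mm) begins 54 mm behind the grasp point. The pads swing forward as they close: fully open they stand 13 mm farther back than shut.
Start: joints at [-1.282, 0.628, 0.038, 1.517, -0.027, 0.996, -0.02], TCP at [225.789, 609.538, 231.313] pointing down, gripper open.
Joint ranges: [-3.06, 3.06], [-0.37, 2.12], [-1.25, 1.32], [0.18, 2.47], [-1.1, 4.24], [0.23, 1.98], [-2.94, 2.94]. Speed limits (rad/s): [2.57, 2.57, 3.14, 3.14, 3.14, 3.14, 3.14].

### API

Orientations are given as [roll, pitch, yaw] about the fixed x, y, z axes, in that order (R = Rz(yaw) Ry(pitch) Rx(roll)).
In Python, from cell import read_state, get_image, calibration, finish_job gives the robot as it stands. The module is installed in compiled form; this text tells all that it offers.
- The arm moves only by the tool apply_moves, never from a script. Its argument "increments" is a list of rows, each an object of numbers: "tx", "ty", "tz": the shift along the world's x, y, z in m; "rx", "ry", "rz": the turn, a rotation vector about the world's x, y, z in units of 5 degrees (1.0 is 5 degrees); "claw": the finger opening in m, from 0 to 0.0854. In form: [{"tx": .., "ty": .., "tz": .., "rx": .., "ry": .., "rz": .., "claw": ..}, ...]. A call has 1 to 12 rows; each row is the pose to reach, as a shift and turn from the pose commanded when the call began; what a row does not reach only later rows make up. A row lasts 1/10 s, in which the tool goes at most 50 mm and 8.59 degrees, less where a joint would pass 70% of its speed; a pose out of reach is approached as far as the arm can. A call with a gripper value outside its range is refused whole. The fingers move at their own pace and stop on an object; the grip force is fixed at half the most. Time passes only in rows, so rows that repeat a pose let the fingers close. It gives the time, the measured TCP pose, the force and the opening at its end, in the units of the state.
- read_state(): the state, without advancing time (a new reading comes with each control period).
- get_image(name): name is "scene" or "side" or "wrist"; returns the picture (384x512x3 uint8, red, green, blue); there is no depth.
- calibration(name): a dict with "camera_matrix" (3x3 intrinsics, pixels), "origin" and "attitude" of the camera in the world. Camera axes: x right, y up, looking along -z (the intrinsics and any distortion apply to the point x, -y, -z); pixel columns grow to the right and rows downward; lengths in mm; the calibration is good to about 2 mm. A picture is of the moment at which its call begins: read the wrist's pose just before it. calibration takes no time and is no camera call; for the wrist camera it gives the pose at the moment of the call.
- finish_job(): hands the job in, once; it reports no verdict.
The state is a dict: "clock": time; "qpos": joint angles; "qd": joint speeds; "tau": joint torques, N m; "eef_pos": TCP position; "tool_rot": TCP orientation; "force": force on the tool from outside, world axes, zero at the start; "torque": the same for the moment, N m; "width": finger opening in mm.
Only numpy, scipy, OpenCV 4.12 (cv2) and the standard library are available. Lean on these libraries where they do the work, as an engineer would, in place of code of your own. Each camera call takes 0.05 s, during which the arm holds its last target. There are 200 camera calls.

## Working session

There is one attempt and no reset: what is moved stays moved. The work goes in short steps, Python scripts to look and compute and a tool call to move; the robot and the scene stay as the last step left them, time stands still between calls to the robot, and variables do not carry over. Pictures are saved under pics/ and viewed, about 8 in all and at most 12, crops included, and the job is handed in when it is done.

Besides the shell and the picture viewer there is one more tool, called after "Call:" by a JSON object that holds its "method" and its "body", one argument or row to a line. apply_moves: Moves the arm, as the interface text tells. Its arguments: {"type":"object","properties":{"increments":{"type":"array"}},"required":["increments"]}

```bash
mkdir -p pics
cat > h.py <<'E'
import numpy as np, cv2
from cell import *
from scipy.spatial.transform import Rotation as R
def snap(n,f):
    c=calibration(n); im=get_image(n); cv2.imwrite(f'pics/{f}.png',im[:,:,::-1]); np.save(f'pics/{f}.npy',c,allow_pickle=True); return im,c
def rot(c):
    a=np.array(c['attitude'],float)
    return a if a.shape==(3,3) else R.from_euler('xyz',a).as_matrix()
def ray(c,u,v):
    d=np.array(c.get('distortion',np.zeros(5)),float)
    p=cv2.undistortPoints(np.array([[[u,v]]],float),np.array(c['camera_matrix'],float),d)[0,0]
    return np.array(c['origin'],float), rot(c)@np.array([p[0],-p[1],-1])
def onz(c,u,v,z):
    o,d=ray(c,u,v); return o+d*(z-o[2])/d[2]
def proj(c,P):
    q=rot(c).T@(np.array(P,float)-np.array(c['origin'])); q=q*[1,-1,-1]
    K=np.array(c['camera_matrix']); r=K@q; return r[:2]/r[2]
def load(f): return np.load(f'pics/{f}.npy',allow_pickle=True).item()
E
python3 - <<'E'
from h import *
s=read_state(); print(s)
A=[]
for n in ['scene','side']:
    im,c=snap(n,n+'0'); print(n,c); A.append(im)
for n in ['scene0','side0']:
    im=cv2.imread(f'pics/{n}.png'); cv2.imwrite(f'pics/{n}b.png',cv2.resize(im,(800,600),interpolation=cv2.INTER_CUBIC))
E
```

```text
{'clock': 0.0, 'qpos': array([-1.28177588,  0.62939249,  0.03844683,  1.51835465, -0.02702442,
        0.99626118, -0.01998285]), 'qd': array([ 5.03633038e-04,  1.09646285e-03,  6.81654138e-04, -2.69257230e-04,
       -5.06237282e-04, -8.64964913e-04,  5.56779770e-07]), 'tau': array([-7.53588620e-05, -5.63398933e+01,  1.22538976e+00, -1.93444633e+01,
        1.07650782e-02,  1.03325781e-02,  7.92553010e-06]), 'eef_pos': array([225.58097352, 608.95049729, 230.36337541]), 'tool_rot': array([-3.13969502e+00,  9.35325392e-06,  2.78677243e+00]), 'force': array([ 0.13417863, -0.17123304,  0.38802843]), 'torque': array([-0.03966845,  0.05222605, -0.01363292]), 'width': 85.21614109196751}
scene {'camera_matrix': array([[437.24283296,   0.        , 250.38969882],
       [  0.        , 437.24283296, 199.80781708],
       [  0.        ,   0.        ,   1.        ]]), 'origin': array([1259.3985528 ,  509.85271737,  908.47709347]), 'attitude': array([0.84625411, 0.00265691, 2.1140511 ])}
side {'camera_matrix': array([[455.11960823,   0.        , 252.81380166],
       [  0.        , 455.11960823, 192.65301461],
       [  0.        ,   0.        ,   1.        ]]), 'origin': array([ -19.75882974, -512.3433487 ,  942.16175012]), 'attitude': array([ 0.74145212,  0.00091165, -0.77103644])}
```

View pics/scene0b.png

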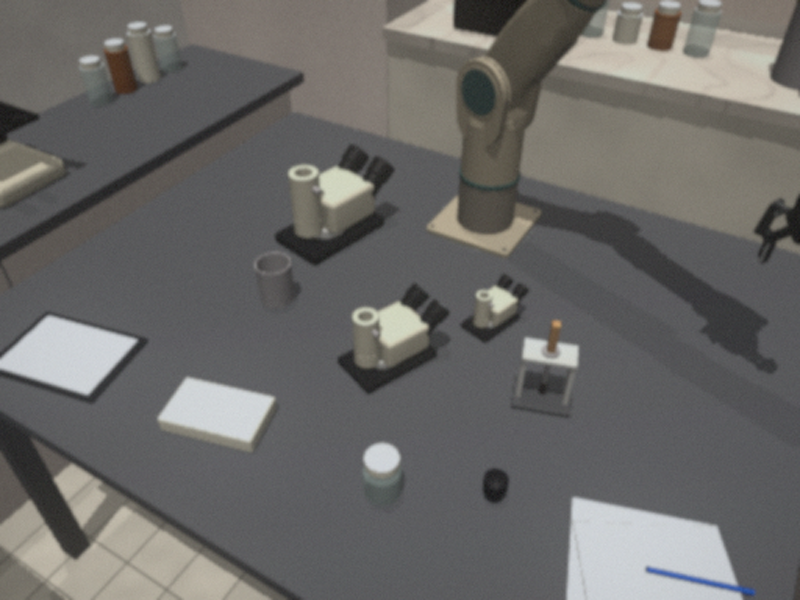

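View pics/side0b.png

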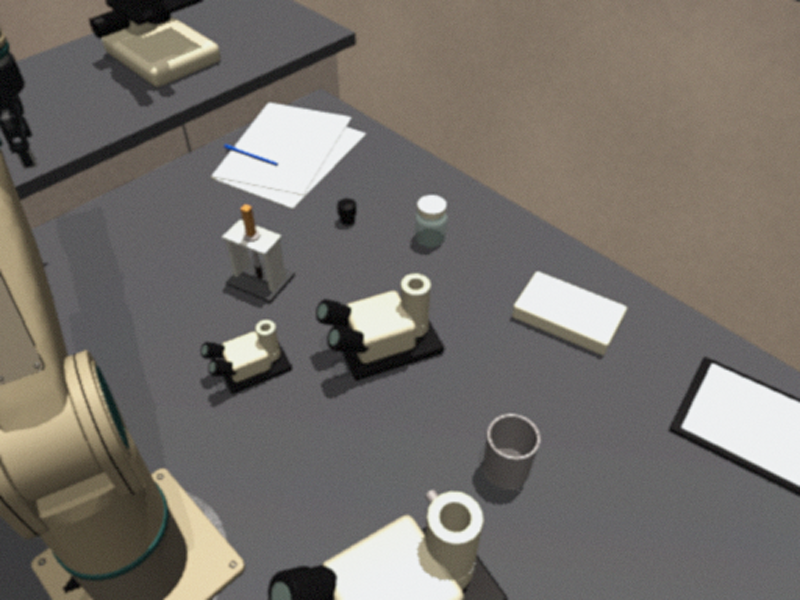

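Run:
```python
from h import *
a,b=load('scene0'),load('side0')
k=.64
for n,z,p,q in [('port',135,(366,317),(416,285)),('handletop',174,(556,323),(247,208)),('cupmouth',90,(274,263),(513,437)),('rest hole',110,(550,350),(254,236)),
 ('jar',85,(381,457),(432,205)),('eyep',46,(495,476),(347,204))]:
    P=onz(a,p[0]*k,p[1]*k,z);Q=onz(b,q[0]*k,q[1]*k,z); print(n,P.round(1),Q.round(1))
for n,c,z,pts in [('restplate scene',a,110,[(525,341),(578,347),(577,368),(522,360)]),('rest side',b,110,[(240,220),(281,238),(266,252),(224,236)]),
 ('foot scene',a,12,[(338,355),(371,387),(437,350)]),('foot side',b,12,[(350,375),(442,347)]),('slidebox',a,32,[(187,379),(275,400),(252,440),(160,415)])]:
    print(n,[onz(c,u*k,v*k,z)[:2].round(0) for u,v in pts])
s=read_state(); print(calibration('wrist')['origin'],R.from_euler('xyz',s['tool_rot']).as_matrix().round(2))
```

```text
port [544.9  26.  135. ] [542.2  19.8 135. ]
handletop [437.4 317.6 174. ] [439.7 315.1 174. ]
cupmouth [ 462.6 -243.5   90. ] [ 462.8 -248.7   90. ]
rest hole [433.8 316.4 110. ] [442.1 314.6 110. ]
jar [746.3 179.9  85. ] [745.3 177.2  85. ]
eyep [663.4 328.9  46. ] [663.4 326.5  46. ]
restplate scene [array([435., 272.]), array([403., 354.]), array([450., 369.]), array([479., 286.])]
rest side [array([450., 366.]), array([472., 278.]), array([433., 268.]), array([405., 351.])]
foot scene [array([547., -38.]), array([582.,  56.]), array([441., 112.])]
foot side [array([408.,  33.]), array([557., -31.])]
slidebox [array([ 747., -219.]), array([706., -57.]), array([791., -36.]), array([ 830., -200.])]
[151.82994578 635.69640745 373.8282714 ] [[-0.94  0.35 -0.  ]
 [ 0.35  0.94 -0.  ]
 [-0.   -0.   -1.  ]]
```

Call:
{"method": "apply_moves", "body": {
  "increments": [
    {"tx":0.05,"ty":-0.07,"tz":0.02},
    {"tx":0.1,"ty":-0.14,"tz":0.02},
    {"tx":0.15,"ty":-0.21,"tz":0.02},
    {"tx":0.212,"ty":-0.293,"tz":0.02},
    {"tx":0.212,"ty":-0.293,"tz":0.02},
    {"tx":0.212,"ty":-0.293,"tz":0.02},
    {"tx":0.212,"ty":-0.293,"tz":0.02},
    {"tx":0.212,"ty":-0.293,"tz":0.02},
    {"tx":0.212,"ty":-0.293,"tz":0.02},
    {"tx":0.212,"ty":-0.293,"tz":0.02},
    {"tx":0.212,"ty":-0.293,"tz":0.02},
    {"tx":0.212,"ty":-0.293,"tz":0.02}
  ]
}}

```text
$.increments[0]: bad value
```

Run:
```python
from h import *
s=read_state(); print(s['clock'],s['eef_pos'],s['tool_rot'],s['qpos'].round(2))
im,c=snap('wrist','w1'); print(c)
cv2.imwrite('pics/w1b.png',cv2.resize(im[:,:,::-1],(800,600),interpolation=cv2.INTER_CUBIC))
a,b=load('scene0'),load('side0');k=.64
for z in(150,170,190): print('bighead',onz(a,304*k,172*k,z).round(),onz(b,455*k,513*k,z).round())
print(proj(c,[438,316,174])/k)
```

```text
0.1 [225.61154571 609.00737705 230.47530311] [-3.13989659e+00  3.98709594e-05  2.78676701e+00] [-1.28  0.63  0.04  1.52 -0.03  1.   -0.02]
{'camera_matrix': array([[344.73214547,   0.        , 255.83168231],
       [  0.        , 344.73214547, 195.7651527 ],
       [  0.        ,   0.        ,   1.        ]]), 'origin': array([151.82994578, 635.69640745, 373.8282714 ]), 'attitude': array([-0.31386067,  0.00234451,  1.21561013])}
bighead [ 230. -337.  150.] [ 299. -286.  150.]
bighead [ 257. -314.  170.] [ 291. -292.  170.]
bighead [ 284. -292.  190.] [ 283. -297.  190.]
[ 50.02913088 829.5370094 ]
```

View pics/w1b.png

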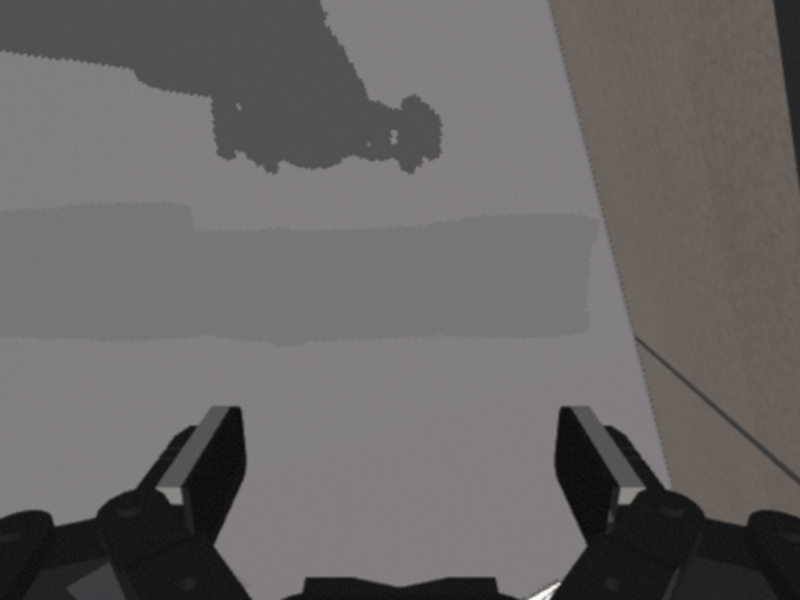

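Call:
{"method": "apply_moves", "body": {
  "increments": [
    {"tx":0.04,"ty":-0.03,"tz":0.02,"rx":0,"ry":0,"rz":0,"claw":0.085},
    {"tx":0.07,"ty":-0.07,"tz":0.02,"rx":0,"ry":0,"rz":0,"claw":0.085},
    {"tx":0.1,"ty":-0.11,"tz":0.02,"rx":0,"ry":0,"rz":0,"claw":0.085},
    {"tx":0.13,"ty":-0.15,"tz":0.02,"rx":0,"ry":0,"rz":0,"claw":0.085},
    {"tx":0.16,"ty":-0.19,"tz":0.02,"rx":0,"ry":0,"rz":0,"claw":0.085},
    {"tx":0.19,"ty":-0.23,"tz":0.02,"rx":0,"ry":0,"rz":0,"claw":0.085},
    {"tx":0.212,"ty":-0.27,"tz":0.02,"rx":0,"ry":0,"rz":0,"claw":0.085},
    {"tx":0.212,"ty":-0.293,"tz":0.02,"rx":0,"ry":0,"rz":0,"claw":0.085},
    {"tx":0.212,"ty":-0.293,"tz":0.02,"rx":0,"ry":0,"rz":0,"claw":0.085},
    {"tx":0.212,"ty":-0.293,"tz":0.02,"rx":0,"ry":0,"rz":0,"claw":0.085},
    {"tx":0.212,"ty":-0.293,"tz":0.02,"rx":0,"ry":0,"rz":0,"claw":0.085}
  ]
}}

```text
clock: 1.25
eef_pos: [437.2, 318.3, 251.3]
tool_rot: [3.141, -0.001, 2.789]
force: [-0.4, 0.1, 0.1]
width: 85.1
```

Run:
```python
from h import *
s=read_state(); print(s['clock'],s['eef_pos'],s['tool_rot'],s['qpos'].round(2))
im,c=snap('wrist','w2'); print(c['origin'],c['attitude'])
cv2.imwrite('pics/w2b.png',cv2.resize(im[:,:,::-1],(800,600),interpolation=cv2.INTER_CUBIC))
print(proj(c,[438,316,174])/.64)
```

```text
1.25 [437.18383699 318.25514267 251.30726704] [ 3.14060260e+00 -5.90993880e-04  2.78908255e+00] [-0.72  0.45  0.05  1.8  -0.03  0.89  0.57]
[363.2971678  344.36342525 394.67639149] [-3.13210263e-01 -2.79437730e-04  1.21789073e+00]
[397.76692337 324.30355301]
```

View pics/w2b.png

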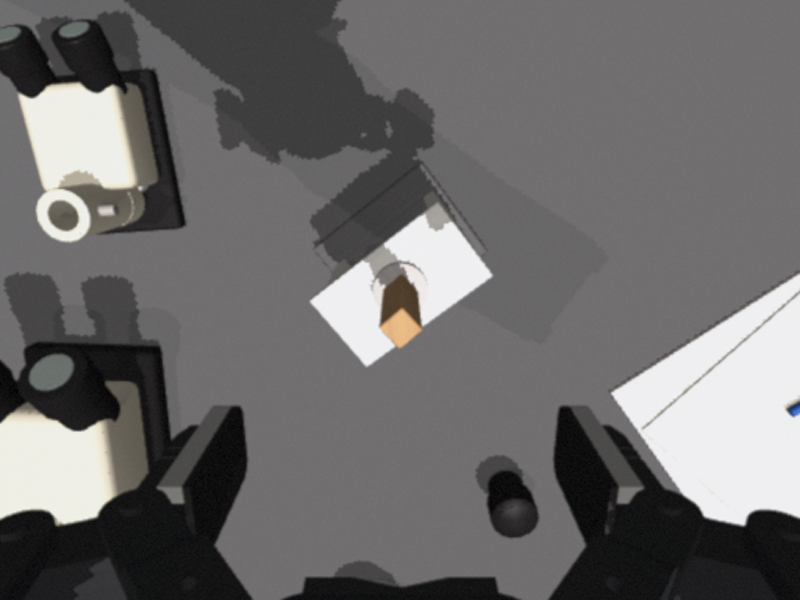

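Run:
```python
import cv2
im=cv2.imread('pics/w2.png')[170:230,190:320]
cv2.imwrite('pics/w2c.png',cv2.resize(im,None,fx=6,fy=6,interpolation=cv2.INTER_CUBIC))
```

```text
(no output)
```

View pics/w2c.png

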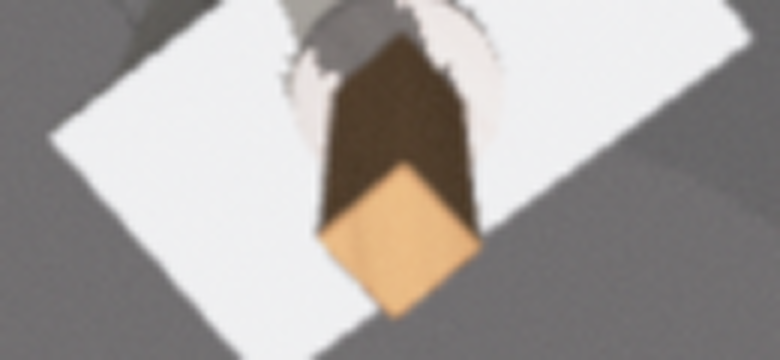

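Run:
```python
from h import *
c=load('w2')
P=np.array([onz(c,190+(x+.5)/6-.5,170+(y+.5)/6-.5,174) for x,y in [(404,162),(481,243),(396,318),(318,236)]])
print(P.round(1),P.mean(0).round(1))
d=np.roll(P,-1,0)-P; print(np.linalg.norm(d,axis=1).round(1),np.degrees(np.arctan2(d[:,1],d[:,0])).round(1))
for x,y in [(50,137),(752,40)]: print(onz(c,190+x/6,170+y/6,110))
print(np.degrees(read_state()['tool_rot'][2]))
```

```text
[[431.2 320.2 174. ]
 [443.3 325.1 174. ]
 [448.6 312.8 174. ]
 [436.1 308.  174. ]] [439.8 316.5 174. ]
[13.1 13.3 13.4 13.2] [  21.9  -66.7 -158.8  112. ]
[430.13184841 266.79249088 110.        ]
[451.3183959  366.10095977 110.        ]
159.82570657606198
```

Call:
{"method": "apply_moves", "body": {
  "increments": [
    {"tx":0.002,"ty":0,"tz":0,"rx":0,"ry":0,"rz":-1.6,"claw":0.085},
    {"tx":0.002,"ty":0,"tz":0,"rx":0,"ry":0,"rz":-3.2,"claw":0.085},
    {"tx":0.002,"ty":0,"tz":0,"rx":0,"ry":0,"rz":-4.8,"claw":0.085},
    {"tx":0.002,"ty":0,"tz":0,"rx":0,"ry":0,"rz":-6.4,"claw":0.085},
    {"tx":0.002,"ty":0,"tz":-0.01,"rx":0,"ry":0,"rz":-8,"claw":0.085},
    {"tx":0.002,"ty":0,"tz":-0.02,"rx":0,"ry":0,"rz":-9.54,"claw":0.085},
    {"tx":0.002,"ty":0,"tz":-0.04,"rx":0,"ry":0,"rz":-9.54,"claw":0.085},
    {"tx":0.002,"ty":0,"tz":-0.06,"rx":0,"ry":0,"rz":-9.54,"claw":0.085},
    {"tx":0.002,"ty":0,"tz":-0.08,"rx":0,"ry":0,"rz":-9.54,"claw":0.085},
    {"tx":0.002,"ty":0,"tz":-0.1,"rx":0,"ry":0,"rz":-9.54,"claw":0.085},
    {"tx":0.002,"ty":0,"tz":-0.12,"rx":0,"ry":0,"rz":-9.54,"claw":0.085},
    {"tx":0.002,"ty":0,"tz":-0.123,"rx":0,"ry":0,"rz":-9.54,"claw":0.085}
  ]
}}

```text
clock: 2.5
eef_pos: [437.8, 317.1, 126.1]
tool_rot: [-3.137, 0.001, 1.957]
force: [-0.5, -0.5, 0.1]
width: 85.2
```

Call:
{"method": "apply_moves", "body": {
  "increments": [
    {"tx":0,"ty":0,"tz":0,"rx":0,"ry":0,"rz":0,"claw":0.085},
    {"tx":0,"ty":0,"tz":0,"rx":0,"ry":0,"rz":0,"claw":0.085},
    {"tx":0,"ty":0,"tz":0,"rx":0,"ry":0,"rz":0,"claw":0.085}
  ]
}}

```text
clock: 2.8
eef_pos: [440.4, 317.2, 129.3]
tool_rot: [3.14, -0.001, 1.955]
force: [0.4, -0.4, -0.8]
width: 84.8
```

Run:
```python
from h import *
s=read_state(); print(s['clock'],s['eef_pos'],s['tool_rot'],np.degrees(s['tool_rot'][2]),s['qpos'].round(2))
im,c=snap('wrist','w3')
cv2.imwrite('pics/w3b.png',cv2.resize(im[:,:,::-1],(800,600),interpolation=cv2.INTER_CUBIC))
print(proj(c,[440,316.5,174])/.64)
```

```text
2.8 [440.35014037 317.22230262 129.33031391] [ 3.13966031e+00 -6.45595471e-04  1.95468479e+00] 111.99518851699489 [-0.82  0.63  0.22  1.92 -0.22  0.61 -0.07]
[398.140223   507.44131472]
```

View pics/w3b.png

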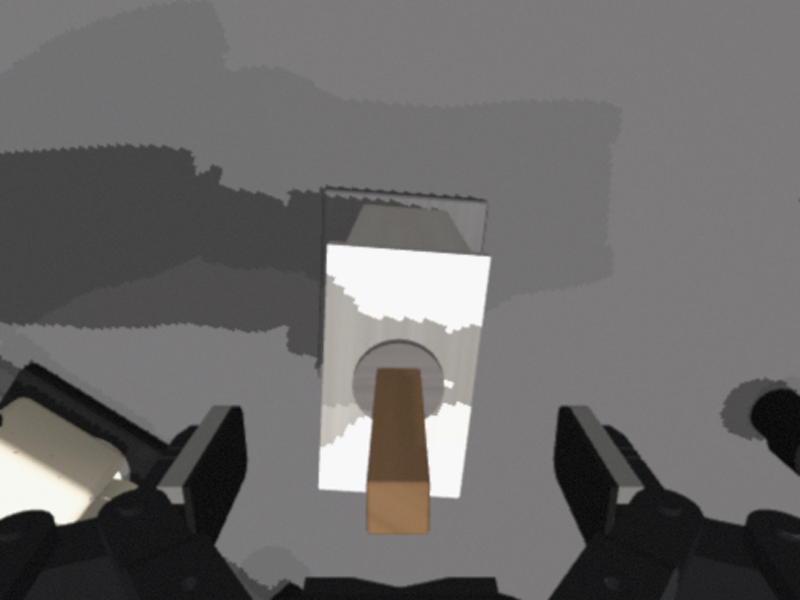

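Call:
{"method": "apply_moves", "body": {
  "increments": [
    {"tx":0,"ty":0,"tz":0,"rx":0,"ry":0,"rz":0,"claw":0.0},
    {"tx":0,"ty":0,"tz":0,"rx":0,"ry":0,"rz":0,"claw":0.0},
    {"tx":0,"ty":0,"tz":0,"rx":0,"ry":0,"rz":0,"claw":0.0},
    {"tx":0,"ty":0,"tz":0,"rx":0,"ry":0,"rz":0,"claw":0.0},
    {"tx":0,"ty":0,"tz":0,"rx":0,"ry":0,"rz":0,"claw":0.0},
    {"tx":0,"ty":0,"tz":0,"rx":0,"ry":0,"rz":0,"claw":0.0},
    {"tx":0,"ty":0,"tz":0,"rx":0,"ry":0,"rz":0,"claw":0.0},
    {"tx":0,"ty":0,"tz":0,"rx":0,"ry":0,"rz":0,"claw":0.0},
    {"tx":0,"ty":0,"tz":0,"rx":0,"ry":0,"rz":0,"claw":0.0},
    {"tx":0,"ty":0,"tz":0,"rx":0,"ry":0,"rz":0,"claw":0.0}
  ]
}}

```text
clock: 3.85
eef_pos: [439.9, 316.6, 128.4]
tool_rot: [3.141, -0.0, 1.954]
force: [0.2, -0.2, 3.3]
width: 13.0
```

Run:
```python
from h import *
s=read_state(); print(s)
```

```text
{'clock': 3.85, 'qpos': array([-0.82048106,  0.62823983,  0.21993432,  1.92267121, -0.22450346,
        0.61376266, -0.0736159 ]), 'qd': array([-3.03791409e-04,  1.63171468e-03,  1.14866536e-03,  5.07193709e-04,
        1.30526935e-03, -4.82220675e-05,  7.04891862e-04]), 'tau': array([-6.94815069e-02, -4.79336751e+01,  3.26474123e+00, -1.24493328e+01,
       -1.59752404e-02, -2.22586372e-03,  6.61899003e-05]), 'eef_pos': array([439.9429998 , 316.60636327, 128.42077393]), 'tool_rot': array([ 3.14122515e+00, -9.51153217e-05,  1.95422722e+00]), 'force': array([ 0.2363241 , -0.19734726,  3.27244798]), 'torque': array([-0.00338913,  0.01892707, -0.01388425]), 'width': 13.041870737876092}
```

Call:
{"method": "apply_moves", "body": {
  "increments": [
    {"tx":0,"ty":0,"tz":0.01,"rx":0,"ry":0,"rz":0,"claw":0.0},
    {"tx":0,"ty":0,"tz":0.025,"rx":0,"ry":0,"rz":0,"claw":0.0},
    {"tx":0,"ty":0,"tz":0.04,"rx":0,"ry":0,"rz":0,"claw":0.0},
    {"tx":0,"ty":0,"tz":0.06,"rx":0,"ry":0,"rz":0,"claw":0.0},
    {"tx":0,"ty":0,"tz":0.08,"rx":0,"ry":0,"rz":0,"claw":0.0},
    {"tx":0,"ty":0,"tz":0.1,"rx":0,"ry":0,"rz":0,"claw":0.0},
    {"tx":0,"ty":0,"tz":0.12,"rx":0,"ry":0,"rz":0,"claw":0.0},
    {"tx":0,"ty":0,"tz":0.14,"rx":0,"ry":0,"rz":0,"claw":0.0},
    {"tx":0,"ty":0,"tz":0.16,"rx":0,"ry":0,"rz":0,"claw":0.0},
    {"tx":0,"ty":0,"tz":0.175,"rx":0,"ry":0,"rz":0,"claw":0.0},
    {"tx":0,"ty":0,"tz":0.19,"rx":0,"ry":0,"rz":0,"claw":0.0},
    {"tx":0,"ty":0,"tz":0.19,"rx":0,"ry":0,"rz":0,"claw":0.0}
  ]
}}

```text
clock: 5.05
eef_pos: [440.6, 317.0, 320.5]
tool_rot: [3.138, -0.001, 1.954]
force: [-0.0, 0.8, 0.2]
width: 13.6
```

Run:
```python
from h import *
s=read_state(); print(s['eef_pos'],s['tool_rot'],s['force'],s['width'])
for n in ['scene','side']:
    im,c=snap(n,n+'1')
    p=s['eef_pos']; u,v=proj(c,p-[0,0,60]).astype(int); print(n,u,v, proj(c,p-[0,0,118.4]))
    x0,y0=max(0,min(u-66,380)),max(0,v-75)
    cr=im[y0:y0+150,x0:x0+132,::-1]; print(x0,y0)
    cv2.imwrite(f'pics/{n}1c.png',cv2.resize(cr,(396,450),interpolation=cv2.INTER_CUBIC))
cv2.imwrite('pics/l1.png',np.hstack([cv2.imread('pics/scene1c.png'),cv2.imread('pics/side1c.png')]))
```

```text
[440.64256289 316.97413117 320.52969224] [ 3.13771525e+00 -1.26584997e-03  1.95413397e+00] [-0.03997461  0.75195308  0.16076413] 13.582537119093786
scene 360 180 [356.91631067 198.89755242]
294 105
side 152 105 [156.23785988 124.12143767]
86 30
```

View pics/l1.png

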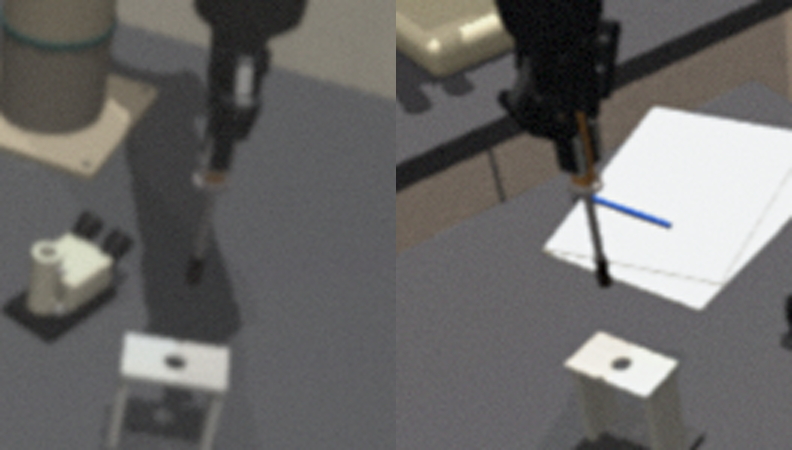

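Call:
{"method": "apply_moves", "body": {
  "increments": [
    {"tx":0,"ty":-0.02,"tz":0,"rx":0,"ry":0,"rz":0,"claw":0.0},
    {"tx":0.003,"ty":-0.05,"tz":0,"rx":0,"ry":0,"rz":0,"claw":0.0},
    {"tx":0.005,"ty":-0.085,"tz":0,"rx":0,"ry":0,"rz":0,"claw":0.0},
    {"tx":0.007,"ty":-0.12,"tz":0,"rx":0,"ry":0,"rz":0,"claw":0.0},
    {"tx":0.009,"ty":-0.155,"tz":0,"rx":0,"ry":0,"rz":0,"claw":0.0},
    {"tx":0.011,"ty":-0.19,"tz":0,"rx":0,"ry":0,"rz":0,"claw":0.0},
    {"tx":0.012,"ty":-0.225,"tz":0,"rx":0,"ry":0,"rz":0,"claw":0.0},
    {"tx":0.013,"ty":-0.26,"tz":0,"rx":0,"ry":0,"rz":0,"claw":0.0},
    {"tx":0.014,"ty":-0.295,"tz":0,"rx":0,"ry":0,"rz":0,"claw":0.0},
    {"tx":0.015,"ty":-0.33,"tz":0,"rx":0,"ry":0,"rz":0,"claw":0.0},
    {"tx":0.017,"ty":-0.365,"tz":0,"rx":0,"ry":0,"rz":0,"claw":0.0},
    {"tx":0.018,"ty":-0.4,"tz":0,"rx":0,"ry":0,"rz":0,"claw":0.0}
  ]
}}

```text
clock: 6.35
eef_pos: [456.1, -85.8, 317.6]
tool_rot: [-3.14, -0.001, 1.953]
force: [0.8, 0.6, -1.2]
width: 13.1
```

Call:
{"method": "apply_moves", "body": {
  "increments": [
    {"tx":0,"ty":0,"tz":0,"rx":0,"ry":0,"rz":0,"claw":0.0},
    {"tx":0,"ty":0,"tz":0,"rx":0,"ry":0,"rz":0,"claw":0.0},
    {"tx":0,"ty":0,"tz":0,"rx":0,"ry":0,"rz":0,"claw":0.0}
  ]
}}

```text
clock: 6.65
eef_pos: [457.1, -82.7, 317.8]
tool_rot: [-3.141, -0.001, 1.955]
force: [-0.0, 0.0, -0.1]
width: 13.3
```

Run:
```python
from h import *
s=read_state(); print(s['clock'],s['eef_pos'],s['tool_rot'],s['force'],s['width'],s['qpos'].round(2))
im,c=snap('wrist','w4'); print(proj(c,[543,23,135]),proj(c,[463,-246,90]))
cv2.imwrite('pics/w4b.png',cv2.resize(im[:,:,::-1],(800,600),interpolation=cv2.INTER_CUBIC))
```

```text
6.65 [457.05259745 -82.6732481  317.76031577] [-3.14052432e+00 -1.33068182e-03  1.95510078e+00] [-0.04364824  0.00148728 -0.1391581 ] 13.256447214470954 [-0.23  0.28  0.45  1.9  -0.15  1.    0.67]
[387.21067058  98.14068482] [210.97987941 281.8292198 ]
```

View pics/w4b.png

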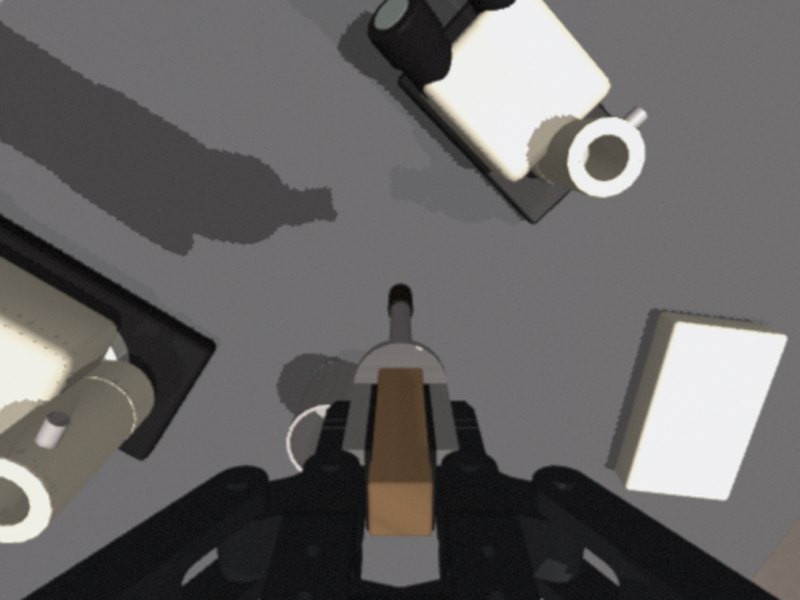

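Run:
```python
from h import *
c=load('w4'); k=.64
f=lambda x,y:((x+.5)*k-.5,(y+.5)*k-.5)
print('port',onz(c,*f(606.5,157),135), 'widths', onz(c,*f(568,157),135)-onz(c,*f(645,157),135))
p=np.array([457.05,-82.67,317.76])
for d in (90.4,118.4): print((proj(c,p-[0,0,d])+.5)/k-.5)
print((proj(c,p+[0,0,45.6])+.5)/k-.5)
print('cup left rim',onz(c,*f(288,440),90))
im=cv2.imread('pics/w4.png')
a=cv2.resize(im[150:300,200:320],None,fx=4,fy=4,interpolation=cv2.INTER_CUBIC)
b=cv2.resize(im[60:140,340:430],None,fx=4,fy=4,interpolation=cv2.INTER_CUBIC)
o=np.zeros((600,480+360,3),np.uint8);o[:,:480]=a[:600];o[:320,480:]=b
cv2.imwrite('pics/w4c.png',o[:, :800])
```

```text
port [544.56725331  21.58732268 135.        ] widths [-41.67100143 -16.83596305   0.        ]
[400.60173472 310.68207759]
[400.60976703 293.24388035]
[400.51071409 508.28855461]
cup left rim [ 432.17409305 -257.85743636   90.        ]
```

View pics/w4c.png

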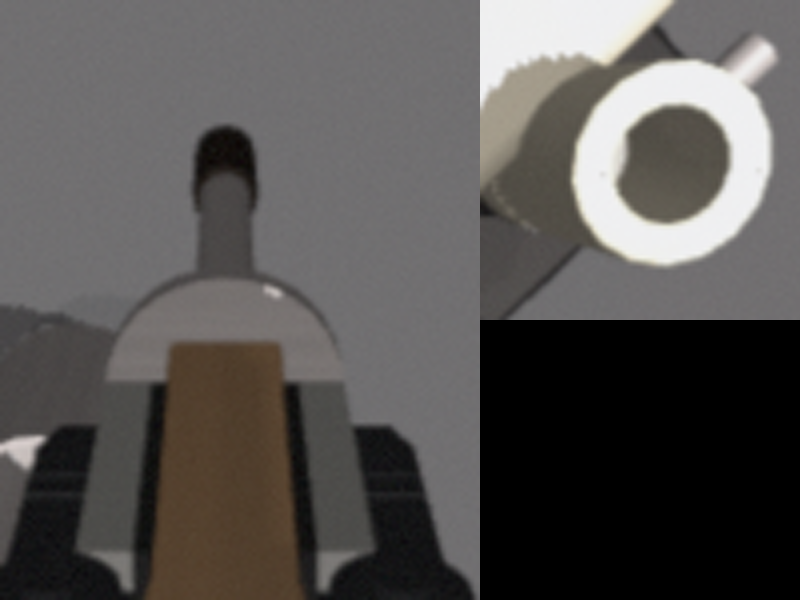

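Call:
{"method": "apply_moves", "body": {
  "increments": [
    {"tx":0.001,"ty":-0.02,"tz":0,"rx":0,"ry":0,"rz":0,"claw":0.0},
    {"tx":0.002,"ty":-0.05,"tz":0,"rx":0,"ry":0,"rz":0,"claw":0.0},
    {"tx":0.003,"ty":-0.085,"tz":0,"rx":0,"ry":0,"rz":0,"claw":0.0},
    {"tx":0.004,"ty":-0.12,"tz":0,"rx":0,"ry":0,"rz":0,"claw":0.0},
    {"tx":0.005,"ty":-0.15,"tz":0,"rx":0,"ry":0,"rz":0,"claw":0.0},
    {"tx":0.005,"ty":-0.162,"tz":0,"rx":0,"ry":0,"rz":0,"claw":0.0},
    {"tx":0.005,"ty":-0.162,"tz":-0.01,"rx":0,"ry":0,"rz":0,"claw":0.0},
    {"tx":0.005,"ty":-0.162,"tz":-0.03,"rx":0,"ry":0,"rz":0,"claw":0.0},
    {"tx":0.005,"ty":-0.162,"tz":-0.05,"rx":0,"ry":0,"rz":0,"claw":0.0},
    {"tx":0.005,"ty":-0.162,"tz":-0.07,"rx":0,"ry":0,"rz":0,"claw":0.0},
    {"tx":0.005,"ty":-0.162,"tz":-0.08,"rx":0,"ry":0,"rz":0,"claw":0.0},
    {"tx":0.005,"ty":-0.162,"tz":-0.085,"rx":0,"ry":0,"rz":0,"claw":0.0}
  ]
}}

```text
clock: 7.9
eef_pos: [462.6, -243.3, 232.0]
tool_rot: [-3.141, -0.003, 1.957]
force: [-0.4, 0.1, -0.1]
width: 13.3
```

Run:
```python
from h import *
s=read_state(); print(s['clock'],s['eef_pos'],s['tool_rot'],s['force'],s['width'])
cs=[]
for n in ['scene','side']:
    im,c=snap(n,n+'2'); p=s['eef_pos']; t=proj(c,p-[0,0,118.4]); m=proj(c,[463,-246,90]); print(n,t,m)
    x0,y0=(m-[45,60]).astype(int); print(x0,y0)
    cs.append(cv2.resize(im[y0:y0+110,x0:x0+90,::-1],None,fx=4,fy=4,interpolation=cv2.INTER_CUBIC))
cv2.imwrite('pics/l2.png',np.hstack(cs))
```

```text
7.9 [ 462.61012433 -243.25225831  232.04780413] [-3.14052083e+00 -2.50821381e-03  1.95666505e+00] [-0.38719065  0.11509444 -0.09980259] 13.281937589093536
scene [174.51927125 162.16099931] [174.63972631 168.14236179]
129 108
side [327.63392003 272.18754086] [327.42027239 278.83264221]
282 218
```

View pics/l2.png

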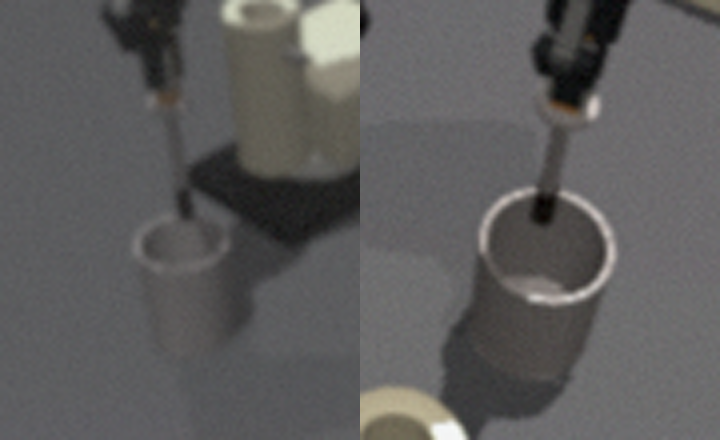

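Call:
{"method": "apply_moves", "body": {
  "increments": [
    {"tx":0,"ty":0,"tz":-0.015,"rx":0,"ry":0,"rz":0,"claw":0.0},
    {"tx":0,"ty":0,"tz":-0.03,"rx":0,"ry":0,"rz":0,"claw":0.0},
    {"tx":0,"ty":0,"tz":-0.035,"rx":0,"ry":0,"rz":0,"claw":0.0},
    {"tx":0,"ty":0,"tz":-0.045,"rx":0,"ry":0,"rz":0,"claw":0.0},
    {"tx":0,"ty":0,"tz":-0.06,"rx":0,"ry":0,"rz":0,"claw":0.0},
    {"tx":0,"ty":0,"tz":-0.075,"rx":0,"ry":0,"rz":0,"claw":0.0},
    {"tx":0,"ty":0,"tz":-0.088,"rx":0,"ry":0,"rz":0,"claw":0.0},
    {"tx":0,"ty":0,"tz":-0.097,"rx":0,"ry":0,"rz":0,"claw":0.0},
    {"tx":0,"ty":0,"tz":-0.103,"rx":0,"ry":0,"rz":0,"claw":0.0},
    {"tx":0,"ty":0,"tz":-0.103,"rx":0,"ry":0,"rz":0,"claw":0.0},
    {"tx":0,"ty":0,"tz":-0.103,"rx":0,"ry":0,"rz":0,"claw":0.0},
    {"tx":0,"ty":0,"tz":-0.103,"rx":0,"ry":0,"rz":0,"claw":0.0}
  ]
}}

```text
clock: 9.2
eef_pos: [463.2, -245.7, 130.8]
tool_rot: [3.141, 0.001, 1.954]
force: [0.4, -0.4, -0.6]
width: 13.0
```

Tip at ≈12 mm, no contact. Up, then the second stroke.

Call:
{"method": "apply_moves", "body": {
  "increments": [
    {"tx":0,"ty":0,"tz":0.01,"rx":0,"ry":0,"rz":0,"claw":0.0},
    {"tx":0,"ty":0,"tz":0.025,"rx":0,"ry":0,"rz":0,"claw":0.0},
    {"tx":0,"ty":0,"tz":0.04,"rx":0,"ry":0,"rz":0,"claw":0.0},
    {"tx":0,"ty":0,"tz":0.053,"rx":0,"ry":0,"rz":0,"claw":0.0},
    {"tx":0,"ty":0,"tz":0.063,"rx":0,"ry":0,"rz":0,"claw":0.0},
    {"tx":0,"ty":0,"tz":0.068,"rx":0,"ry":0,"rz":0,"claw":0.0},
    {"tx":0,"ty":0,"tz":0.068,"rx":0,"ry":0,"rz":0,"claw":0.0},
    {"tx":0,"ty":0,"tz":0.068,"rx":0,"ry":0,"rz":0,"claw":0.0},
    {"tx":0,"ty":0,"tz":0.068,"rx":0,"ry":0,"rz":0,"claw":0.0}
  ]
}}

```text
clock: 10.1
eef_pos: [462.4, -245.2, 197.8]
tool_rot: [-3.141, -0.001, 1.954]
force: [-0.2, -0.0, -0.9]
width: 13.5
```

Call:
{"method": "apply_moves", "body": {
  "increments": [
    {"tx":0,"ty":0,"tz":-0.01,"rx":0,"ry":0,"rz":0,"claw":0.0},
    {"tx":0,"ty":0,"tz":-0.025,"rx":0,"ry":0,"rz":0,"claw":0.0},
    {"tx":0,"ty":0,"tz":-0.04,"rx":0,"ry":0,"rz":0,"claw":0.0},
    {"tx":0,"ty":0,"tz":-0.053,"rx":0,"ry":0,"rz":0,"claw":0.0},
    {"tx":0,"ty":0,"tz":-0.062,"rx":0,"ry":0,"rz":0,"claw":0.0},
    {"tx":0,"ty":0,"tz":-0.068,"rx":0,"ry":0,"rz":0,"claw":0.0},
    {"tx":0,"ty":0,"tz":-0.068,"rx":0,"ry":0,"rz":0,"claw":0.0},
    {"tx":0,"ty":0,"tz":-0.068,"rx":0,"ry":0,"rz":0,"claw":0.0},
    {"tx":0,"ty":0,"tz":-0.068,"rx":0,"ry":0,"rz":0,"claw":0.0}
  ]
}}

```text
clock: 11.0
eef_pos: [463.2, -245.7, 130.8]
tool_rot: [3.141, 0.001, 1.954]
force: [-0.1, -0.3, -0.3]
width: 13.1
```

Call:
{"method": "apply_moves", "body": {
  "increments": [
    {"tx":0,"ty":0,"tz":0.01,"rx":0,"ry":0,"rz":0,"claw":0.0},
    {"tx":0,"ty":0,"tz":0.025,"rx":0,"ry":0,"rz":0,"claw":0.0},
    {"tx":0,"ty":0,"tz":0.04,"rx":0,"ry":0,"rz":0,"claw":0.0},
    {"tx":0,"ty":0,"tz":0.053,"rx":0,"ry":0,"rz":0,"claw":0.0},
    {"tx":0,"ty":0,"tz":0.063,"rx":0,"ry":0,"rz":0,"claw":0.0},
    {"tx":0,"ty":0,"tz":0.068,"rx":0,"ry":0,"rz":0,"claw":0.0},
    {"tx":0,"ty":0,"tz":0.068,"rx":0,"ry":0,"rz":0,"claw":0.0},
    {"tx":0,"ty":0,"tz":0.068,"rx":0,"ry":0,"rz":0,"claw":0.0},
    {"tx":0,"ty":0,"tz":0.08,"rx":0,"ry":0,"rz":0,"claw":0.0},
    {"tx":0,"ty":0,"tz":0.1,"rx":0,"ry":0,"rz":0,"claw":0.0},
    {"tx":0,"ty":0,"tz":0.12,"rx":0,"ry":0,"rz":0,"claw":0.0},
    {"tx":0,"ty":0,"tz":0.14,"rx":0,"ry":0,"rz":0,"claw":0.0}
  ]
}}

```text
clock: 12.2
eef_pos: [462.5, -245.5, 271.3]
tool_rot: [-3.141, -0.0, 1.954]
force: [0.4, 0.2, 0.4]
width: 13.0
```

Call:
{"method": "apply_moves", "body": {
  "increments": [
    {"tx":0,"ty":0,"tz":0.02,"rx":0,"ry":0,"rz":0,"claw":0.0},
    {"tx":0.005,"ty":0.017,"tz":0.03,"rx":0,"ry":0,"rz":0,"claw":0.0},
    {"tx":0.015,"ty":0.05,"tz":0.03,"rx":0,"ry":0,"rz":0,"claw":0.0},
    {"tx":0.025,"ty":0.085,"tz":0.03,"rx":0,"ry":0,"rz":0,"claw":0.0},
    {"tx":0.036,"ty":0.12,"tz":0.03,"rx":0,"ry":0,"rz":0,"claw":0.0},
    {"tx":0.047,"ty":0.155,"tz":0.03,"rx":0,"ry":0,"rz":0,"claw":0.0},
    {"tx":0.058,"ty":0.19,"tz":0.03,"rx":0,"ry":0,"rz":0,"claw":0.0},
    {"tx":0.069,"ty":0.225,"tz":0.03,"rx":0,"ry":0,"rz":0,"claw":0.0},
    {"tx":0.077,"ty":0.253,"tz":0.03,"rx":0,"ry":0,"rz":0,"claw":0.0},
    {"tx":0.081,"ty":0.267,"tz":0.025,"rx":0,"ry":0,"rz":0,"claw":0.0},
    {"tx":0.081,"ty":0.267,"tz":0.015,"rx":0,"ry":0,"rz":0,"claw":0.0},
    {"tx":0.081,"ty":0.267,"tz":0.005,"rx":0,"ry":0,"rz":0,"claw":0.0}
  ]
}}

```text
clock: 13.4
eef_pos: [543.1, 19.8, 274.4]
tool_rot: [-3.14, 0.001, 1.953]
force: [-0.4, 0.4, -0.7]
width: 13.2
```

Call:
{"method": "apply_moves", "body": {
  "increments": [
    {"tx":0,"ty":0,"tz":0,"rx":0,"ry":0,"rz":0,"claw":0.0},
    {"tx":0,"ty":0,"tz":0,"rx":0,"ry":0,"rz":0,"claw":0.0},
    {"tx":0,"ty":0,"tz":0,"rx":0,"ry":0,"rz":0,"claw":0.0},
    {"tx":0,"ty":0,"tz":0,"rx":0,"ry":0,"rz":0,"claw":0.0}
  ]
}}

```text
clock: 13.8
eef_pos: [544.0, 20.9, 275.7]
tool_rot: [3.141, 0.0, 1.953]
force: [-0.1, -0.6, 0.4]
width: 13.5
```

Run:
```python
from h import *
s=read_state(); print(s['clock'],s['eef_pos'],s['tool_rot'],s['force'],s['width'])
cs=[]
for n,(w,h) in [('scene',(35,65)),('side',(35,65)),('wrist',(65,65))]:
    im,c=snap(n,n+'3'); p=s['eef_pos']; t=proj(c,p-[0,0,118.4]); m=proj(c,[544,22,135]); print(n,t,m)
    x0,y0=(m-[w,h]).astype(int);y0=max(y0-(-25 if n!='wrist' else 0),0);y0=min(y0,384-100); print(x0,y0)
    cs.append(cv2.resize(im[y0:y0+100,x0:x0+2*w,::-1],None,fx=(3 if n=='wrist' else 5.0),fy=5.0 if n!='wrist' else 5,interpolation=cv2.INTER_CUBIC) if n!='wrist' else cv2.resize(im[y0:y0+100,x0:x0+130,::-1],None,fx=5,fy=5,interpolation=cv2.INTER_CUBIC))
cv2.imwrite('pics/l3.png',np.hstack(cs[:2])); cv2.imwrite('pics/l3w.png',cs[2]); print([x.shape for x in cs])
```

```text
13.8 [543.96917262  20.85848337 275.71499565] [3.14089203e+00 2.78349800e-04 1.95318461e+00] [-0.14479507 -0.63901057  0.3862854 ] 13.466822687946243
scene [232.54041345 195.65496647] [233.14546065 202.15711124]
198 162
side [266.61876583 175.43301505] [266.10263415 181.57055457]
231 141
wrist [255.78386762 187.77539243] [256.30614236 179.08603837]
191 114
[(500, 350, 3), (500, 350, 3), (500, 650, 3)]
```

View pics/l3.png

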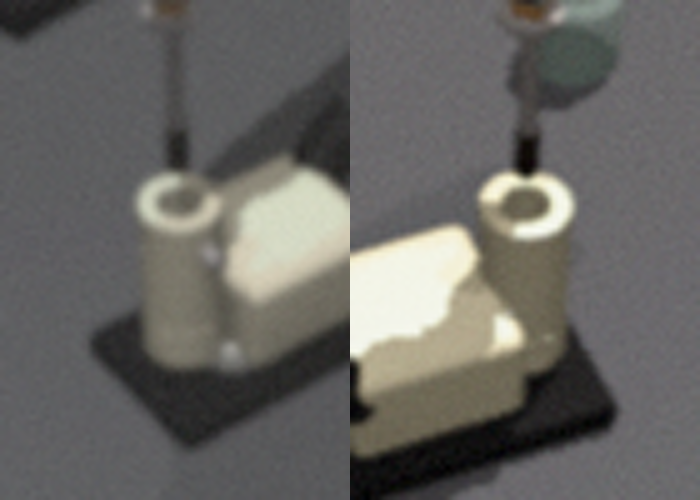

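View pics/l3w.png

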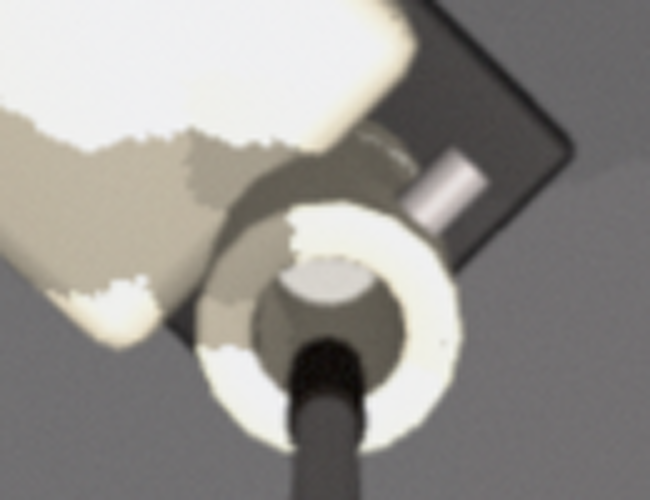

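Run:
```python
from h import *
p=np.array([543.97,20.86,275.71]); th=np.linspace(0,2*np.pi,60)
for n in ['scene','side','wrist']:
    c=load(n+'3'); im=cv2.imread(f'pics/{n}3.png').mean(2)
    for d in (116.4,118.4,120.4):
        ring=lambda dd:np.array([proj(c,p+[6*np.cos(t),6*np.sin(t),-dd]) for t in th])
        b=ring(d); t=ring(d-28); s=b[:,1].min() if n=='wrist' else b[:,1].max()
        print(n,d,'tip extreme',s.round(2),'tuft top ring y',t[:,1].min().round(2),t[:,1].max().round(2))
    x,y=proj(c,p-[0,0,118.4]); x=int(round(x)); y=int(round(y))
    r0=y-18; print('rows',r0,im[r0:y+8,x-1:x+2].mean(1).round().astype(int))
    # rim rows extremes
    m=np.array([proj(c,[544+23*np.cos(t),22+23*np.sin(t),135]) for t in th]); print('rim',m.min(0).round(1),m.max(0).round(1))
```

```text
scene 116.4 tip extreme 196.59 tuft top ring y 185.37 188.36
scene 118.4 tip extreme 197.16 tuft top ring y 185.97 188.96
scene 120.4 tip extreme 197.74 tuft top ring y 186.56 189.55
rows 178 [ 77  77  75  78  77  77  77  76  73  70  55  45  41  42  38  42  43  58
 104 148 161 143 113 101  99 104]
rim [224.5 196.5] [241.8 208. ]
side 116.4 tip extreme 176.62 tuft top ring y 164.79 168.32
side 118.4 tip extreme 177.2 tuft top ring y 165.39 168.92
side 120.4 tip extreme 177.78 tuft top ring y 165.99 169.52
rows 157 [ 68  66  68  66  66  68  74  76  77  72  65  43  26  26  27  28  25  31
  65 151 206 163 109  96  96  95]
rim [256.8 174.9] [275.4 188.4]
wrist 116.4 tip extreme 181.15 tuft top ring y 191.85 207.86
wrist 118.4 tip extreme 180.47 tuft top ring y 191.0 206.91
wrist 120.4 tip extreme 179.8 tuft top ring y 190.18 205.98
rows 170 [209 209 210 206 164 113  94  94  93  93  89  58  25  15  15  15  15  15
  15  15  18  26  33  53  69  72]
rim [229.3 152.4] [283.3 204.5]
```

Call:
{"method": "apply_moves", "body": {
  "increments": [
    {"tx":0,"ty":0.001,"tz":0,"rx":0,"ry":0,"rz":0,"claw":0.0},
    {"tx":0,"ty":0.001,"tz":0,"rx":0,"ry":0,"rz":0,"claw":0.0},
    {"tx":0,"ty":0.001,"tz":-0.008,"rx":0,"ry":0,"rz":0,"claw":0.0},
    {"tx":0,"ty":0.001,"tz":-0.016,"rx":0,"ry":0,"rz":0,"claw":0.0},
    {"tx":0,"ty":0.001,"tz":-0.024,"rx":0,"ry":0,"rz":0,"claw":0.0},
    {"tx":0,"ty":0.001,"tz":-0.032,"rx":0,"ry":0,"rz":0,"claw":0.0},
    {"tx":0,"ty":0.001,"tz":-0.04,"rx":0,"ry":0,"rz":0,"claw":0.0},
    {"tx":0,"ty":0.001,"tz":-0.048,"rx":0,"ry":0,"rz":0,"claw":0.0},
    {"tx":0,"ty":0.001,"tz":-0.055,"rx":0,"ry":0,"rz":0,"claw":0.0},
    {"tx":0,"ty":0.001,"tz":-0.06,"rx":0,"ry":0,"rz":0,"claw":0.0},
    {"tx":0,"ty":0.001,"tz":-0.0635,"rx":0,"ry":0,"rz":0,"claw":0.0},
    {"tx":0,"ty":0.001,"tz":-0.0635,"rx":0,"ry":0,"rz":0,"claw":0.0}
  ]
}}

```text
clock: 15.15
eef_pos: [543.6, 22.5, 211.4]
tool_rot: [-3.141, -0.0, 1.954]
force: [0.1, -0.3, -0.5]
width: 13.4
```

Call:
{"method": "apply_moves", "body": {
  "increments": [
    {"tx":0,"ty":0,"tz":0,"rx":0,"ry":0,"rz":0,"claw":0.0},
    {"tx":0,"ty":0,"tz":0,"rx":0,"ry":0,"rz":0,"claw":0.0},
    {"tx":0,"ty":0,"tz":0,"rx":0,"ry":0,"rz":0,"claw":0.0},
    {"tx":0,"ty":0,"tz":0,"rx":0,"ry":0,"rz":0,"claw":0.0},
    {"tx":0,"ty":0,"tz":0,"rx":0,"ry":0,"rz":0,"claw":0.0},
    {"tx":0,"ty":0,"tz":0,"rx":0,"ry":0,"rz":0,"claw":0.0}
  ]
}}

```text
clock: 15.75
eef_pos: [543.8, 22.5, 211.9]
tool_rot: [3.142, -0.0, 1.954]
force: [0.4, -0.1, 0.6]
width: 13.3
```

Run:
```python
from h import *
s=read_state(); p=s['eef_pos']; print(s['clock'],p,s['tool_rot'],s['force'],s['torque'],s['width'],np.abs(s['qd']).max())
th=np.linspace(0,2*np.pi,60)
for n in ['scene','side']:
    im,c=snap(n,n+'4'); g=im.mean(2)
    # flange silhouette & stem column above the rim; cup unchanged check
    for z in (142,150,158):
        u,v=proj(c,[544,22,z]); v=int(round(v)); x0=int(u)-10; print(n,z,'axis col',u.round(1),x0,g[v-1:v+2,x0:x0+21].mean(0).round().astype(int))
    u,v=proj(c,[544,22,p[2]-16.4]); print('flange centre pred v (d=118.4):',v, (proj(c,[544,22,p[2]-14.4]))[1]); x=int(round(u)); v=int(v)
    print(v-12,g[v-12:v+14,x-1:x+2].mean(1).round().astype(int))
    a=cv2.imread(f'pics/{n}0.png'); m=proj(c,[463,-246,45]).astype(int)
    sl=np.s_[m[1]-35:m[1]+35,m[0]-22:m[0]+22]
    print('cup diff',cv2.phaseCorrelate(a[sl].mean(2),im[sl].mean(2)))
```

```text
15.75 [543.79903562  22.53218559 211.85711626] [ 3.14150569e+00 -3.31229312e-05  1.95423709e+00] [ 0.38776697 -0.09772015  0.56911291] [-0.00747687 -0.01858403 -0.00461059] 13.257207566519645 0.00220020905677475
scene 142 axis col 233.1 223 [ 94 103 127 162 187 193 177 153 131 105  81  77  80  88  99 105 111 112
 114 122 125]
scene 150 axis col 233.0 222 [ 93  93  94 103 120 143 162 171 169 148 115  86  79  82  92 105 106 100
  91  85  90]
scene 158 axis col 232.9 222 [ 92  93  93  95  95 100 108 116 119 113  94  80  76  79  90  97  97  89
  80  72  72]
flange centre pred v (d=118.4): 184.5689711903829 183.965603396016
172 [ 32  34  33  34  37  37  35  33  36  47  61  67  73  81  83  86  82  81
  83  82  82  81  82  84  94 109]
cup diff ((0.441949569649271, 0.10091830908964994), 1.018418590531219)
side 142 axis col 266.2 256 [115 141 145 138 127 111  96  84  73  68  70  80  96 113 156 215 236 236
 216 158 114]
side 150 axis col 266.2 256 [106 112 117 132 140 140 133 108  84  69  90 153 199 213 216 210 188 154
 124 109 104]
side 158 axis col 266.3 256 [107 106 105 113 122 122 127 115  87  73  84 131 156 153 143 131 117 108
 105 107 105]
flange centre pred v (d=118.4): 163.8215507776584 163.20919307940247
151 [ 18  36  47  45  45  44  45  49  52  50  55  64  66  74  92  99  92  84
  81  80  83  83  79  92 122 157]
cup diff ((0.4324791669873278, -0.03562296460769687), 0.9853060518979379)
```

Run:
```python
from h import *
c=load('wrist3'); print(onz(c,256.3,179.4,135),onz(c,256.3,179.4,135)-onz(c,256.3,178.4,135))
# rim outline by threshold: fit circle of lit rim in wrist3
im,c4=snap('wrist','wrist4'); 
for f,cc in (('wrist3',c),('wrist4',c4)):
    g=cv2.GaussianBlur(cv2.imread(f'pics/{f}.png').mean(2),(0,0),.7)
    m=proj(cc,[544,22,135]); best=[]
    th=np.radians(np.arange(0,360,4)); pts=[]
    for t in th:
        rr=np.arange(16,34,.25); P=np.array([proj(cc,[544+r*np.cos(t),22+r*np.sin(t),135]) for r in rr]).astype(np.float32)
        v=cv2.remap(g.astype(np.float32),P[:,0][None],P[:,1][None],1)[0]; d=np.diff(v); i=d.argmin()
        if d[i]<-8: pts.append([rr[i]*np.cos(t),rr[i]*np.sin(t)])
    q=np.array(pts); 
    for _ in range(4):
        s=np.linalg.lstsq(np.c_[q,np.ones(len(q))],(q**2).sum(1),rcond=None)[0]; ctr=s[:2]/2; r=np.hypot(*(q-ctr).T); q=q[abs(r-np.median(r))<1.2]
    print(f,len(q),'port',ctr+[544,22],'r',np.median(r))
```

```text
[544.09877131  21.74087363 135.        ] [ 0.32986565 -0.81859545  0.        ]
wrist3 71 port [544.21574068  21.09752605] r 22.40174181675876
wrist4 59 port [544.28876179  21.22762906] r 22.325631110548507
```

Call:
{"method": "apply_moves", "body": {
  "increments": [
    {"tx":0.0004,"ty":-0.001,"tz":0,"rx":0,"ry":0,"rz":0,"claw":0.0},
    {"tx":0.0004,"ty":-0.001,"tz":0,"rx":0,"ry":0,"rz":0,"claw":0.0},
    {"tx":0.0004,"ty":-0.001,"tz":0,"rx":0,"ry":0,"rz":0,"claw":0.0},
    {"tx":0.0004,"ty":-0.001,"tz":0,"rx":0,"ry":0,"rz":0,"claw":0.0},
    {"tx":0.0004,"ty":-0.001,"tz":0,"rx":0,"ry":0,"rz":0,"claw":0.0},
    {"tx":0.0004,"ty":-0.001,"tz":0,"rx":0,"ry":0,"rz":0,"claw":0.0},
    {"tx":0.0004,"ty":-0.001,"tz":0,"rx":0,"ry":0,"rz":0,"claw":0.0},
    {"tx":0.0004,"ty":-0.001,"tz":0,"rx":0,"ry":0,"rz":0,"claw":0.0},
    {"tx":0.0004,"ty":-0.001,"tz":0,"rx":0,"ry":0,"rz":0,"claw":0.0},
    {"tx":0.0004,"ty":-0.001,"tz":0,"rx":0,"ry":0,"rz":0,"claw":0.0}
  ]
}}

```text
clock: 16.9
eef_pos: [544.2, 21.5, 211.8]
tool_rot: [3.142, -0.0, 1.954]
force: [-0.7, -0.4, 0.5]
width: 13.4
```

Run:
```python
from h import *
s=read_state(); print(s['clock'],s['eef_pos'],s['force'],s['width'],np.abs(s['qd']).max())
print(finish_job())
```

```text
16.9 [544.1941235   21.53573556 211.80384816] [-0.65544991 -0.37748807  0.50362806] 13.389813329501335 0.0020427247281476694
the job is handed in; nothing more can be done
None
```

I took the brush from its rest and made two full strokes in the cup, with the tip going from about 80 mm to about 12 mm above the table. I then lowered it upright into the middle-sized head's port, and it is held there still. The job was handed in at 16.9 s.

**Last checks**
- **Centring:** the TCP is at (544.2, 21.5), against a port centre of about (544.25, 21.2) from the wrist camera. That is about 0.3 mm off.
- **Contact:** the force readings stayed under 1 N after the lift, wherever I read them. I saw no sign of contact with the cup or the head.
- **Grip and stillness:** the opening read 13.4 mm on the 14 mm handle, and the joint speeds were near zero.
- **Cup:** its image shifted by less than 0.5 px between the first and last pictures, so it still stands in its place.

**Checks that disagreed**
- **Depth:** the grasp geometry puts the tip about 118.4 mm below the TCP, but the images suggested about 116. I aimed between them, so the tip is 39 to 42 mm below the rim. The stroke heights above use the grasp figure and could be about 2 mm low.
- **Scene and side cameras:** before the last 1 mm correction they put the stem about 0.5 to 0.9 px off the port centre. I followed the closer wrist view and did not check those two cameras again afterwards.

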